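# Press candle-jar lids on an indexed dial and pack the jars

### The arm

A 6-joint arm with a two-finger parallel gripper is mounted at the origin on the work surface. World frame = base frame: x ahead of the robot, y to its left, z up, the work surface at z = 0. Lengths are in m, angles in degrees, forces in N, time in s.
With the tool pointing down it reaches from about 0.3 to 0.75 m from the base axis. Payload 8.5 kg.
Tool frame: the origin (TCP) lies on the centre line of the jaws, within the pads' length; the fingertips stand 14 mm ahead of it and the grasp point (between the pads) lies 5 mm behind it; z points along the fingers, x is the direction in which the jaws open and shut, and the axes are right-handed (so a half turn about z gives the same grasp; the last joint's range is limited). The gripper opens to 85 mm and grips with 20 to 120 N. Pads are 22 mm wide; open, the fingers measure 114 mm over their backs; the gripper's body (76 mm by 85 mm) begins 54 mm behind the grasp point. The pads swing forward as they close: fully open they stand 13 mm farther back than shut.
Start: joints at [64.956, 21.807, 74.336, -0, 83.858, -12.336], TCP at [0.121, 0.537, 0.245] pointing down, gripper open.
Joint ranges: [-178.18, 178.18], [-50.72, 133.34], [12.68, 142.11], [-81.47, 261.47], [9.98, 163.14], [-165.26, 165.26]. Speed limits (degrees/s): [136.94, 136.94, 180, 180, 180, 180].

### API

Orientations are given as a 3x3 rotation matrix whose columns are the frame's x, y, z axes.
In Python, from rig import * gives the robot as it stands.
- The arm moves only by the shell command python3 -m crank 'ROWS' [FORCE]. ROWS is JSON, one flat list of numbers, 7 for each row, row after row: the turn, a rotation vector about the world's x, y, z in rad, then the shift along the world's x, y, z in m, then the opening in per cent of the stroke, from 0 (shut) to 100 (fully open). A call has 1 to 20 rows; each row shifts and turns the commanded pose from where the row before left it; what a row does not reach is not made up. A row lasts 1/10 s, in which the tool goes at most 50 mm and 8.59 degrees, less where a joint would pass 70% of its speed; a pose out of reach is approached as far as the arm can. A call is refused whole if a number of a shift passes 0.05 or a number of a turn 0.15, either way. A call with a gripper value outside its range is refused whole. The fingers move at their own pace and stop on an object; FORCE is the grip in N (left out, the last holds). Time passes only in rows, so rows that do not move let the fingers close. It gives the time, the measured TCP pose, the force and the opening at its end, in the units of the state.
- observe(): the state, without advancing time (a new reading comes with each control period).
- get_image(name): name is "side" or "top"; returns a dict with "frame" (384x512x3 uint8, red, green, blue), "fov_y" (degrees; the focal length in pixels is half the picture's height over the tangent of half this angle, whatever the lens; pixels are square), "cx", "cy" (the principal point, pixels), "world_to_cam" (4x4, takes a point from world to camera coordinates). Camera axes: x right, y up, looking along -z (the intrinsics and any distortion apply to the point x, -y, -z); pixel columns grow to the right and rows downward; lengths in m; the calibration is good to about 2 mm. A picture is of the moment at which its call begins. There is no depth.
- close_job(): hands the job in, once; it reports no verdict.
The state is a dict: "time_s": time; "q": joint angles; "qvel": joint speeds; "joint_efforts": joint torques, N m; "position": TCP position; "tool_rot": TCP orientation; "ft_force": force on the tool from outside, world axes, zero at the start; "wrist_torque": the same for the moment, N m; "grip_width": finger opening in m.
Only numpy, scipy, OpenCV 4.12 (cv2) and the standard library are available. Lean on these libraries where they do the work, as an engineer would, in place of code of your own. Each camera call takes 0.05 s, during which the arm holds its last target. There are 200 camera calls.

### The job

Two or three candle jars stand in the nests of the indexing dial with their lids only set on. Press every lid fully home with the lever press, letting the lever come back up each time; to bring the next jar under the ram, pull the dial's spring index ring up, turn the dial and let the pin drop into its notch, and never stroke the press on an unlocked dial. Then, holding the jars by the glass and not by the lids, stand them all upright in the wooden tray, and leave the dial locked in a notch and the lever up, without tipping a jar over or disturbing the other things on the bench.

Things in the scene. Friction and masses are not known exactly. Their poses are not given: they have to be found in the camera images.
- station: Lidding station fixed to the bench (its place and yaw vary): dark steel baseplate 390 x 360 x 12 mm with a steel index ring, an aluminium dial and a grey arbor press facing the robot. Origin on the bench below the dial's axis; x from the robot side to the press column, z up.
- dial_axis (a point): Centre of the aluminium dial (about 216 mm across), on its turning axis at the height of its upper face (46 mm above the bench). The dial carries three jar nests 95 mm from the axis, 60 degrees apart, each with four white pins 12 mm tall that leave 2.5 mm around the jar.
- dial (a joint): Dial angle, rad, counter-clockwise from above positive; range 0 (as found) to 3.14. Notches at 0, 1.047, 2.094 and 3.142, with 0.015 play. At 0 the nest of jar1 is under the ram, at 1.047 that of jar2, at 2.094 that of jar3, at 3.142 none. Turns with slight friction (1 N at the ring) and stays where left; it cannot turn while the pin is in a notch.
- ring_mid (a point): Centre (half-way up) of the spring index ring: a dark knurled upright steel cylinder 28 mm in diameter and 28 mm tall on a lug of the dial, 130 mm from the axis and 90 degrees counter-clockwise of the nest of jar1. Free all round; the lug lies 32 mm below this point. Pulled up, it also serves to swing the dial round.
- plunger (a joint): How far the index ring is pulled up, m: 0 with its pin down in a notch, 0.014 fully out. The pin leaves the notch at 0.011 or more; resting on the land between notches it stands at about 0.010. Sprung downward, about 5 N at the notch rising to 10 N fully out.
- lever_ball (a point): Centre of the black ball, 34 mm in diameter, at the end of the press lever. The lever is a round bar 13 mm thick, pivoted on a level shaft at point lever_hinge, 170 mm from pivot to ball centre; it reaches back from the press towards the robot side.
- lever_hinge (a point): Point of the press shaft (level, along the point's y axis) about which the lever turns, 215 mm above the bench, in the plane of the ball's swing. Fixed to the station. The point's x axis points away from the ball (from the robot side to the press column).
- lever (a joint): Swing of the press lever, rad: 0 at rest with the ball 40 degrees above the shaft, growing as the ball goes down, to its stop at 1.2 (29 degrees below). Sprung to return to 0: 2 to 7 N at the ball, plus about 4 N while a lid goes on. 1 rad moves the ram 17.5 mm; the pad meets a loose lid at 0.7 rad and brings it home at the stop.
- ram_axis (a point): Point on the dial's upper face straight below the middle of the ram (its round pad, 48 mm, hangs 100 mm above), fixed to the station. The press head, 44 mm wide, runs level from 26 mm in front of this axis back to the column, 176 to 256 mm above the bench; the ram stands up to 335 mm.
- tray: Loose wooden packing tray, open on top, 310 x 156 mm outside and 24 mm tall, walls and floor 7 mm thick. Origin at the centre of its underside, x along its length, z up. It may get pushed aside a few centimetres.
- jar1_mid (a point): First jar of the dial: amber glass candle jar 59 mm in diameter, 56 mm to the shoulder, with a black lid (53 mm across, 20 mm tall) on top. This point is on its axis, 40 mm above its underside; z axis up along the jar. Weighs about 0.27 kg; at the start it stands in its nest on the dial (underside 46 mm above the bench). May be absent.
- lid1 (a joint): How far the lid of jar 1 has been pressed down, m: 0 when only set on (lid top 88 mm above the jar's underside), 0.008 fully home (80 mm). It stays where it is pressed, and takes about 40 N, too much by hand. Absent with its jar.
- jar2_mid (a point): Second jar of the dial: amber glass candle jar 59 mm in diameter, 56 mm to the shoulder, with a black lid (53 mm across, 20 mm tall) on top. This point is on its axis, 40 mm above its underside; z axis up along the jar. Weighs about 0.27 kg; at the start it stands in its nest on the dial (underside 46 mm above the bench). May be absent.
- lid2 (a joint): How far the lid of jar 2 has been pressed down, m: 0 when only set on (lid top 88 mm above the jar's underside), 0.008 fully home (80 mm). It stays where it is pressed, and takes about 40 N, too much by hand. Absent with its jar.
- jar3_mid (a point): Third jar of the dial: amber glass candle jar 59 mm in diameter, 56 mm to the shoulder, with a black lid (53 mm across, 20 mm tall) on top. This point is on its axis, 40 mm above its underside; z axis up along the jar. Weighs about 0.27 kg; at the start it stands in its nest on the dial (underside 46 mm above the bench). May be absent.
- lid3 (a joint): How far the lid of jar 3 has been pressed down, m: 0 when only set on (lid top 88 mm above the jar's underside), 0.008 fully home (80 mm). It stays where it is pressed, and takes about 40 N, too much by hand. Absent with its jar.
- candle: Bystander: open candle jar without a lid, 59 mm across, 70 mm tall; origin at the centre of its underside. Leave it alone.
- lids: Bystander: stack of three black lids, 53 mm across, 60 mm tall; origin at the centre of its underside. Leave it alone.
- giftbox: Bystander: cardboard gift box 85 x 85 x 100 mm; origin at the centre of its underside. Leave it alone.

How it is judged (in metres and radians):
On the way:
1. every lid is pressed fully home (value of joint each of lid1, lid2, lid3 above 0.0065 m), for 0.2 s.
At the end, for the whole second after the job is handed in: every jar's lid is home (within 1.5 mm), every jar stands upright (within 0.1 rad) at rest on the floor of the tray, the lever is back up (below 0.12 rad) and the index pin is down in a notch (ring within 2.5 mm of its lowest place) (all of step 1 and z of jar1_mid in the frame of tray between 0.043 and 0.051 m and x of jar1_mid in the frame of tray between -0.135 and 0.135 m and y of jar1_mid in the frame of tray between -0.06 and 0.06 m and angle between each of jar1_mid, jar2_mid, jar3_mid's own z axis and vertical below 0.1 rad and linear speed of each of jar1, jar2, jar3 below 0.02 m/s and z of jar2_mid in the frame of tray between 0.043 and 0.051 m and x of jar2_mid in the frame of tray between -0.135 and 0.135 m and y of jar2_mid in the frame of tray between -0.06 and 0.06 m and z of jar3_mid in the frame of tray between 0.043 and 0.051 m and x of jar3_mid in the frame of tray between -0.135 and 0.135 m and y of jar3_mid in the frame of tray between -0.06 and 0.06 m and value of joint lever below 0.12 rad and value of joint plunger below 0.0025 m); the robot touches nothing.
It fails at once if a jar is tipped over (beyond 0.7 rad) (angle between any of jar1_mid, jar2_mid, jar3_mid's own z axis and vertical above 0.7 rad).
It fails at once if the press is stroked with the dial unlocked (value of joint lever above 0.8 rad and value of joint plunger above 0.004 m).
It fails at once if the open candle, the stack of lids or the gift box is disturbed (moved more than 3 cm) (distance of any of candle, lids, giftbox from where it was at the start of the episode above 0.03 m).
It fails at once if a lid is pushed or squeezed hard by the fingers (over 25 N) (contact force between the fingers and lid1 above 25 N or contact force between the fingers and lid2 above 25 N or contact force between the fingers and lid3 above 25 N).
Of jar1, jar2, jar3 only 2 to 3 are there at a start; the rules pass over those that are not, and their reading is None.
At some moment in a run one of tray may be knocked a few centimetres aside while the robot is not near it.
It also fails if it takes over 210 s, if anything falls off the work surface, if the arm or the gripper's body presses on something with over 40 N, if the wrist force passes 120 N, or if a joint passes its speed limit or range.

## Working session

There is one attempt and no reset: what is moved stays moved. The work goes in short steps, Python scripts to look and compute and a shell command to move; the robot and the scene stay as the last step left them, time stands still between calls to the robot, and variables do not carry over. Pictures are saved under pics/ and viewed, about 12 in all and at most 16, crops included, and the job is handed in when it is done.

```bash
ls; mkdir -p pics
python3 - <<'E'
from rig import *
import cv2
print(observe())
for n in ("top","side"):
    d=get_image(n); cv2.imwrite(f"pics/{n}0.png",d["frame"][:,:,::-1])
    print(n,{k:v for k,v in d.items() if k!="frame"})
E
```

```text
pics
{'time_s': 0.0, 'q': array([ 6.49549392e+01,  2.18427954e+01,  7.43844771e+01, -2.69446868e-04,
        8.38579922e+01, -1.23352341e+01]), 'qvel': array([ 0.05395487,  0.04902473,  0.03185261,  0.08915557,  0.0478075 ,
       -0.09377903]), 'joint_efforts': array([ 1.22371999e-03, -4.48460054e+01, -2.31279606e+01, -1.19295069e-04,
        4.68073064e-03,  2.44786685e-05]), 'position': array([0.12088998, 0.53627594, 0.24469647]), 'tool_rot': array([[ 2.20012564e-01,  9.75496838e-01, -6.25743492e-04],
       [ 9.75495953e-01, -2.20013231e-01, -1.35020566e-03],
       [-1.45479320e-03, -3.13348036e-04, -9.99998893e-01]]), 'ft_force': array([ 0.14140726,  0.98022972, -0.2830275 ]), 'wrist_torque': array([0.03949016, 0.03498745, 0.00168815]), 'grip_width': 0.08521257323449472}
top {'fov_y': 53.47617283623365, 'cx': 259.4388531354079, 'cy': 189.8092348397806, 'world_to_cam': array([[ 0.01051733, -0.99993251,  0.00493588,  0.06082872],
       [ 0.98347135,  0.01123624,  0.18071484, -0.58327067],
       [-0.18075811,  0.00295366,  0.98352315, -1.18802466],
       [ 0.        ,  0.        ,  0.        ,  1.        ]])}
side {'fov_y': 43.94282116729549, 'cx': 255.00573229122614, 'cy': 193.316309752063, 'world_to_cam': array([[ 0.97812662, -0.20763832,  0.01243536, -0.55162256],
       [ 0.14464564,  0.72191267,  0.67669767, -0.26699052],
       [-0.14948561, -0.66009728,  0.73615598, -1.53709783],
       [ 0.        ,  0.        ,  0.        ,  1.        ]])}
```

View pics/top0.png

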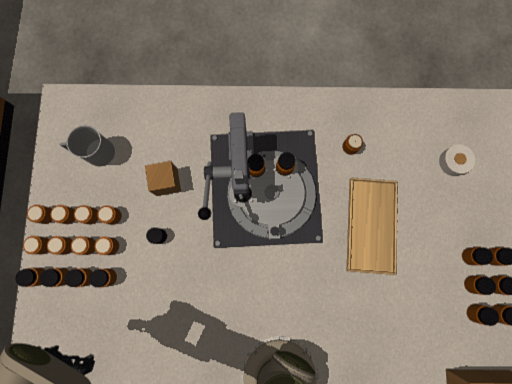

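View pics/side0.png

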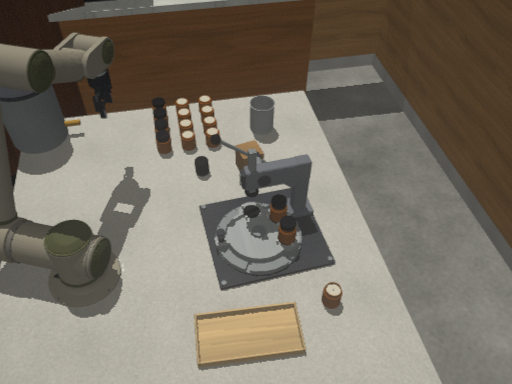

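Run:
```python
import cv2
a=cv2.imread("pics/top0.png")[105:260,190:345]; b=cv2.imread("pics/side0.png")[120:285,190:345]
cv2.imwrite("pics/c0.png",cv2.resize(a,(600,600),interpolation=cv2.INTER_CUBIC))
cv2.imwrite("pics/c1.png",cv2.resize(b,(564,600),interpolation=cv2.INTER_CUBIC))
```

```text
(no output)
```

View pics/c0.png

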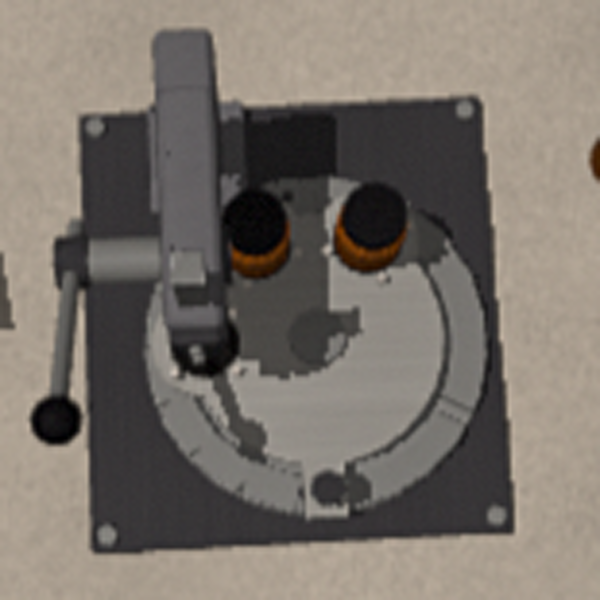

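View pics/c1.png

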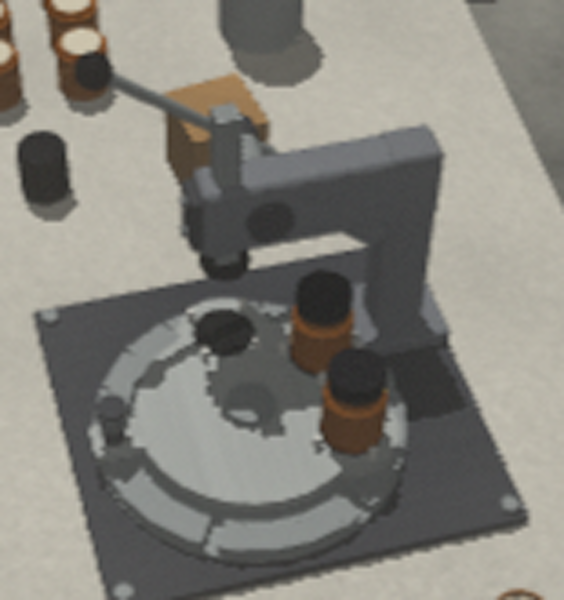

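```bash
cat > h.py <<'E'
import numpy as np
from rig import *
cams={}
def cam(n,img=None):
    d=img or get_image(n); f=192/np.tan(np.radians(d["fov_y"]/2)); cams[n]=(f,d["cx"],d["cy"],d["world_to_cam"]); return d["frame"]
def ray(n,p):
    f,cx,cy,W=cams[n]; R=W[:3,:3]; v=R.T@np.array([(p[0]-cx)/f,-(p[1]-cy)/f,-1]); return -R.T@W[:3,3],v
def plane(n,p,z):
    o,v=ray(n,p); return o+v*(z-o[2])/v[2]
def tri(pt,ps):
    (o1,v1),(o2,v2)=ray("top",pt),ray("side",ps)
    s=np.linalg.lstsq(np.c_[v1,-v2],o2-o1,rcond=None)[0]; a,b=o1+s[0]*v1,o2+s[1]*v2
    return (a+b)/2,np.linalg.norm(a-b)
def proj(n,X):
    f,cx,cy,W=cams[n]; c=W[:3,:3]@np.array(X)+W[:3,3]; return cx+f*c[0]/-c[2],cy-f*c[1]/-c[2]
E
cat > m1.py <<'E'
from h import *
import cv2
np.set_printoptions(precision=4,suppress=True)
T=cam("top");S=cam("side")
t=lambda x,y:(190+x/3.871-.37,105+y/3.871-.37)
s=lambda x,y:(190+x/3.638-.37,120+y/3.638-.37)
sc=[plane("top",t(*p),.012) for p in [(94,126),(464,108),(497,515),(106,535)]]
print("screws top",*sc, [np.linalg.norm(sc[i][:2]-sc[(i+1)%4][:2]) for i in range(4)])
print("screws side",[plane("side",s(*p),.012) for p in [(50,316),(123,590),(510,502)]])
print("ring",tri(t(328,488),s(112,404)));print("ball",tri(t(55,420),s(93,70)))
print("lid2",tri(t(256,221),s(323,296)));print("lid3",tri(t(371,216),s(358,375)))
print("shaft end",tri(t(72,258),s(228,112)))
# tray wood mask (saturated light) top
hsv=cv2.cvtColor(T,cv2.COLOR_RGB2HSV); m=cv2.inRange(hsv,(10,70,120),(25,255,255)); m[:,:340]=0;m[:,420:]=0;m[:170]=0;m[285:]=0
c=max(cv2.findContours(m,0,2)[0],key=cv2.contourArea); r=cv2.minAreaRect(c); print(r)
P=[plane("top",p,.024) for p in cv2.boxPoints(r)];print("tray",np.mean(P,0),*P,[np.linalg.norm(P[i]-P[i-1]) for i in range(4)])
hs=cv2.cvtColor(S,cv2.COLOR_RGB2HSV); m=cv2.inRange(hs,(10,70,100),(25,255,255)); m[:300]=0;m[:,:180]=0;m[:,310:]=0
c=max(cv2.findContours(m,0,2)[0],key=cv2.contourArea); q=cv2.approxPolyDP(cv2.convexHull(c),8,True)[:,0]
print("tray side",[plane("side",p,.024) for p in q.astype(float)])
E
python3 m1.py
```

```text
screws top [0.773  0.2261 0.012 ] [ 0.7938 -0.1041  0.012 ] [ 0.4321 -0.1274  0.012 ] [0.4117 0.2044 0.012 ] [np.float64(0.33094515956364007), np.float64(0.36242207045667074), np.float64(0.3324493934292871), np.float64(0.361938135095457)]
screws side [array([0.4164, 0.2089, 0.012 ]), array([ 0.4358, -0.1189,  0.012 ]), array([ 0.7975, -0.0975,  0.012 ])]
ring (array([0.4496, 0.02  , 0.097 ]), np.float64(0.005036620167560905))
ball (array([0.4732, 0.2062, 0.327 ]), np.float64(0.00353032207762246))
lid2 (array([0.658 , 0.0797, 0.1302]), np.float64(0.0027606219252859247))
lid3 (array([ 0.6661, -0.0126,  0.1241]), np.float64(0.005373632529727601))
shaft end (array([0.5957, 0.2087, 0.2545]), np.float64(0.00029890865859870565))
((372.3409118652344, 225.93035888671875), (49.87727737426758, 95.14405059814453), 1.847610354423523)
tray [ 0.4752 -0.3048  0.024 ] [ 0.3207 -0.2131  0.024 ] [ 0.6331 -0.2329  0.024 ] [ 0.6295 -0.4003  0.024 ] [ 0.3173 -0.3731  0.024 ] [np.float64(0.16000685254503116), np.float64(0.31299047338102437), np.float64(0.16739891198226534), np.float64(0.3133523024528706)]
tray side [array([ 0.6367, -0.2442,  0.024 ]), array([ 0.6207, -0.3998,  0.024 ]), array([ 0.3218, -0.3792,  0.024 ]), array([ 0.3334, -0.2198,  0.024 ])]
```

```bash
python3 -m crank '[0,0,-0.1419,0.0235,-0.0369,0,100, 0,0,-0.1419,0.0235,-0.0369,0,100, 0,0,-0.1419,0.0235,-0.0369,0,100, 0,0,-0.1419,0.0235,-0.0369,0,100, 0,0,-0.1419,0.0235,-0.0369,0,100, 0,0,-0.1419,0.0235,-0.0369,0,100, 0,0,-0.1419,0.0235,-0.0369,0,100, 0,0,-0.1419,0.0235,-0.0369,0,100, 0,0,-0.1419,0.0235,-0.0369,0,100, 0,0,-0.1419,0.0235,-0.0369,0,100, 0,0,-0.1419,0.0235,-0.0369,0,100, 0,0,-0.1419,0.0235,-0.0369,0,100, 0,0,-0.1419,0.0235,-0.0369,0,100, 0,0,-0.1419,0.0235,-0.0369,0,100, 0,0,0,0,0,-0.03,100, 0,0,0,0,0,-0.03,100, 0,0,0,0,0,0,100]' 40
```

```text
time_s: 1.9
position: [0.4483, 0.0199, 0.1825]
tool_rot: [[0.803, -0.596, -0.007], [-0.596, -0.803, 0.002], [-0.007, 0.003, -1.0]]
ft_force: [-0.5, -0.4, 0.1]
grip_width: 0.0852
```

Run:
```python
from h import *
import cv2
T=cam("top");S=cam("side")
print(observe()["q"])
a=T[150:290,200:340]; b=S[130:280,160:310]
cv2.imwrite("pics/d.png",np.hstack([cv2.resize(a,(400,400)),cv2.resize(b,(400,400))])[:,:,::-1])
```

```text
[-1.25774783e+01  1.53324336e+01  9.50320316e+01  9.84661993e-04
  6.96495758e+01  2.39433756e+01]
```

View pics/d.png

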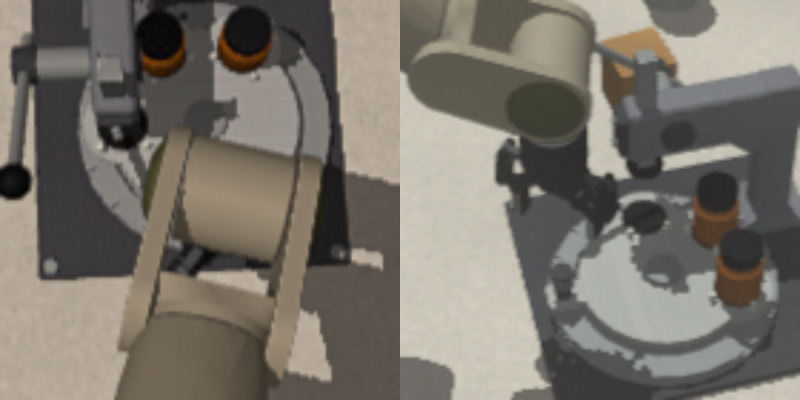

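```bash
python3 -m crank '[0,0,0,0.002,0.001,-0.03,100, 0,0,0,0,0,-0.03,100, 0,0,0,0,0,-0.025,100, 0,0,0,0,0,-0.0175,100, 0,0,0,0,0,0,60, 0,0,0,0,0,0,45, 0,0,0,0,0,0,30, 0,0,0,0,0,0,30]' 20; python3 -m crank '[0,0,0,0,0,0,20, 0,0,0,0,0,0,20,0,0,0,0,0,0,20]'
```

```text
time_s: 2.8
position: [0.4517, 0.0211, 0.0839]
tool_rot: [[0.804, -0.595, -0.0], [-0.595, -0.804, 0.0], [-0.0, 0.0, -1.0]]
ft_force: [-10.8, 1.0, 3.8]
grip_width: 0.0282
time_s: 3.1
position: [0.4516, 0.0211, 0.0838]
tool_rot: [[0.804, -0.595, -0.0], [-0.595, -0.804, 0.0], [-0.0, 0.0, -1.0]]
ft_force: [-3.7, 0.4, 7.7]
grip_width: 0.0271
```

```bash
python3 -m crank '[0,0,0,0,0,0,15,0,0,0,0,0,0,15,0,0,0,0,0,0,15]' 50; python3 -m crank '[0,0,0,0,0,0.004,15,0,0,0,0,0,0.005,15,0,0,0,0,0,0.004,15,0,0,0,0,0,0,15]'
```

```text
time_s: 3.4
position: [0.4515, 0.0211, 0.0839]
tool_rot: [[0.804, -0.595, -0.0], [-0.595, -0.804, 0.0], [-0.0, -0.0, -1.0]]
ft_force: [-4.7, 1.2, 9.3]
grip_width: 0.0264
time_s: 3.8
position: [0.4515, 0.021, 0.096]
tool_rot: [[0.804, -0.595, -0.001], [-0.595, -0.804, 0.0], [-0.001, 0.0, -1.0]]
ft_force: [-2.2, 1.1, -9.4]
grip_width: 0.026
```

```bash
python3 -m crank '[0,0,0,0,0,0.002,15,0,0,0,0,0,0,15]'; python3 -c "
import numpy as np
C=np.array([.580,.028]);r=.130
P=[C+r*np.array([np.cos(a),np.sin(a)]) for a in np.radians(183.5+6*np.arange(31))]
print(np.round(np.diff(P,axis=0),4).tolist())"
```

```text
time_s: 4.0
position: [0.4516, 0.021, 0.0976]
tool_rot: [[0.804, -0.595, -0.001], [-0.595, -0.804, 0.0], [-0.001, 0.001, -1.0]]
ft_force: [-2.5, -0.0, -8.7]
grip_width: 0.026
[[0.0015, -0.0135], [0.0029, -0.0133], [0.0043, -0.0129], [0.0056, -0.0124], [0.0069, -0.0117], [0.0081, -0.0109], [0.0092, -0.01], [0.0102, -0.009], [0.0111, -0.0079], [0.0118, -0.0067], [0.0125, -0.0054], [0.013, -0.0041], [0.0133, -0.0027], [0.0135, -0.0013], [0.0136, 0.0001], [0.0135, 0.0015], [0.0133, 0.0029], [0.0129, 0.0043], [0.0124, 0.0056], [0.0117, 0.0069], [0.0109, 0.0081], [0.01, 0.0092], [0.009, 0.0102], [0.0079, 0.0111], [0.0067, 0.0118], [0.0054, 0.0125], [0.0041, 0.013], [0.0027, 0.0133], [0.0013, 0.0135], [-0.0001, 0.0136]]
```

```bash
python3 -m crank '[0,0,0.05,0.0006,-0.0068,0,15,0,0,0.0547,0.0009,-0.0067,0,15,0,0,0,0,0,0,15]'
```

```text
time_s: 4.3
position: [0.4532, 0.0069, 0.0975]
tool_rot: [[0.861, -0.508, -0.001], [-0.508, -0.861, -0.0], [-0.001, 0.001, -1.0]]
ft_force: [-2.5, 0.4, -9.6]
grip_width: 0.0261
```

```bash
python3 -m crank '[0,0,0.1047,0.0029,-0.0133,0,15,0,0,0.1047,0.0043,-0.0129,0,15,0,0,0.1047,0.0056,-0.0124,0,15,0,0,0.1047,0.0069,-0.0117,0,15,0,0,0.1047,0.0081,-0.0109,0,15,0,0,0.1047,0.0092,-0.01,0,15,0,0,0.1047,0.0102,-0.009,0,15,0,0,0.1047,0.0111,-0.0079,0,15,0,0,0,0,0,0,15]'; python3 -m crank '[0,0,0,0,0,-0.003,15,0,0,0,0,0,-0.002,15,0,0,0,0,0,0,15]'
```

```text
time_s: 5.2
position: [0.513, -0.0807, 0.0975]
tool_rot: [[0.954, 0.301, 0.001], [0.301, -0.954, 0.001], [0.001, -0.0, -1.0]]
ft_force: [0.2, 4.8, -9.5]
grip_width: 0.0261
time_s: 5.5
position: [0.5119, -0.0801, 0.0935]
tool_rot: [[0.954, 0.299, 0.001], [0.299, -0.954, 0.0], [0.001, 0.0, -1.0]]
ft_force: [0.7, 4.4, -0.6]
grip_width: 0.0263
```

```bash
python3 -m crank '[0,0,0.04,0.0044,-0.0026,0,15,0,0,0.04,0.0046,-0.0024,0,15,0,0,0,0,0,0,15]'; python3 -m crank '[0,0,0.01,0.0012,-0.0006,0,15,0,0,0,0,0,0,15]';python3 -m crank '[0,0,0.01,0.0012,-0.0006,0,15,0,0,0,0,0,0,15]';python3 -m crank '[0,0,0.01,0.0012,-0.0006,0,15,0,0,0,0,0,0,15]'
```

```text
time_s: 5.8
position: [0.521, -0.0852, 0.0928]
tool_rot: [[0.927, 0.375, 0.001], [0.375, -0.927, 0.001], [0.001, -0.0, -1.0]]
ft_force: [0.8, 4.4, -7.8]
grip_width: 0.026
time_s: 6.0
position: [0.5217, -0.0855, 0.0927]
tool_rot: [[0.924, 0.383, -0.0], [0.383, -0.924, 0.001], [0.0, -0.001, -1.0]]
ft_force: [0.8, 5.2, -8.0]
grip_width: 0.0264
time_s: 6.2
position: [0.5229, -0.0862, 0.0927]
tool_rot: [[0.92, 0.393, -0.0], [0.393, -0.92, 0.001], [0.0, -0.001, -1.0]]
ft_force: [0.2, 5.1, -8.2]
grip_width: 0.0263
time_s: 6.4
position: [0.524, -0.0867, 0.0927]
tool_rot: [[0.916, 0.402, -0.0], [0.402, -0.916, 0.001], [0.0, -0.001, -1.0]]
ft_force: [0.3, 5.5, -7.1]
grip_width: 0.0263
```

```bash
python3 -m crank '[0,0,0,0,0,-0.003,15,0,0,0,0,0,0,15]';python3 -m crank '[0,0,0,0,0,-0.003,15,0,0,0,0,0,0,15]'
```

```text
time_s: 6.6
position: [0.5231, -0.0863, 0.0894]
tool_rot: [[0.916, 0.401, -0.003], [0.401, -0.916, 0.002], [-0.002, -0.003, -1.0]]
ft_force: [-2.5, 6.6, -9.8]
grip_width: 0.0263
time_s: 6.8
position: [0.5227, -0.086, 0.0861]
tool_rot: [[0.916, 0.401, -0.004], [0.401, -0.916, 0.002], [-0.003, -0.004, -1.0]]
ft_force: [-3.0, 6.2, -9.8]
grip_width: 0.026
```

```bash
python3 -m crank '[0,0,0,-0.0006,0.0003,-0.003,15,0,0,0,0,0,0,15]';python3 -m crank '[0,0,0,0,0,0,60,0,0,0,0,0,0,100,0,0,0,0,0,0,100,0,0,0,0,0,0.04,100,0,0,0,0,0,0.05,100,0,0,0,0,0,0.05,100,0,0,0,0,0,0.05,100,0,0,0,0,0,0,100]'
```

```text
time_s: 7.0
position: [0.5226, -0.086, 0.0841]
tool_rot: [[0.916, 0.401, -0.002], [0.401, -0.916, 0.002], [-0.001, -0.002, -1.0]]
ft_force: [-3.3, 7.5, -0.8]
grip_width: 0.026
time_s: 7.8
position: [0.5257, -0.088, 0.2809]
tool_rot: [[0.915, 0.402, 0.013], [0.402, -0.915, -0.006], [0.01, 0.01, -1.0]]
ft_force: [-0.3, -0.2, -0.9]
grip_width: 0.0854
```

```bash
python3 -m crank '[0,0,0.122,-0.015,0.0294,0.004,100,0,0,0.122,-0.015,0.0294,0.004,100,0,0,0.122,-0.015,0.0294,0.004,100,0,0,0.122,-0.015,0.0294,0.004,100,0,0,0.122,-0.015,0.0294,0.004,100,0,0,0.122,-0.015,0.0294,0.004,100,0,0,0.122,-0.015,0.0294,0.004,100,0,0,0.122,-0.015,0.0294,0.004,100,0,0,0.122,-0.015,0.0294,0.004,100,0,0,0.122,-0.015,0.0294,0.004,100,0,0,0,0,0,0,100]'
python3 - <<'E'
from h import *
import cv2
T=cam("top");S=cam("side")
print(observe()["q"])
a=T[110:260,180:330]; b=S[100:250,150:300]
cv2.imwrite("pics/e.png",np.hstack([cv2.resize(a,(400,400)),cv2.resize(b,(400,400))])[:,:,::-1])
E
```

```text
time_s: 8.9
position: [0.3724, 0.209, 0.3144]
tool_rot: [[-0.07, 0.998, 0.002], [0.998, 0.07, 0.001], [0.001, 0.002, -1.0]]
ft_force: [-0.3, 0.0, 0.2]
grip_width: 0.085
[ 1.30237558e+01  6.50430260e+00  8.40660712e+01 -2.80307528e-02
  8.93910878e+01 -8.06263585e+01]
```

View pics/e.png

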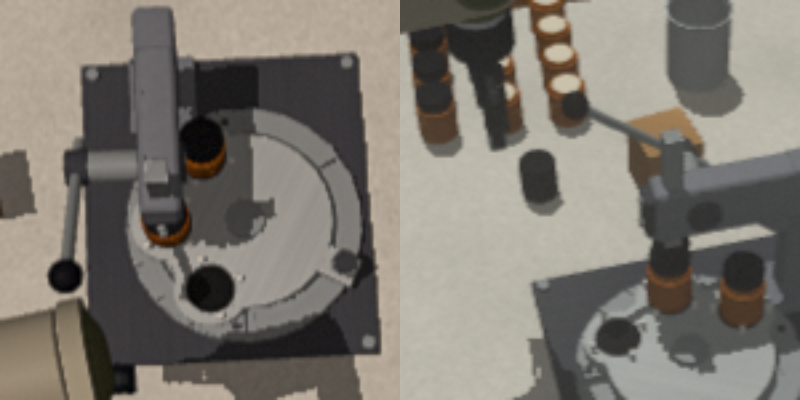

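```bash
python3 -m crank '[0,0,0,0.025,-0.001,0.0025,100,0,0,0,0.025,-0.001,0.0025,100,0,0,0,0.025,0,0,100,0,0,0,0.025,0,0,100,0,0,0,0,0,0,60,0,0,0,0,0,0,50,0,0,0,0,0,0,45]' 20;python3 -m crank '[0,0,0,0,0,0,35,0,0,0,0,0,0,30,0,0,0,0,0,0,30]'
```

```text
time_s: 9.7
position: [0.4734, 0.2043, 0.3188]
tool_rot: [[-0.063, 0.998, -0.0], [0.998, 0.063, -0.0], [-0.0, -0.0, -1.0]]
ft_force: [0.6, 0.6, -0.5]
grip_width: 0.0442
time_s: 10.0
position: [0.4731, 0.2065, 0.3195]
tool_rot: [[-0.065, 0.998, 0.001], [0.998, 0.065, 0.004], [0.004, 0.002, -1.0]]
ft_force: [-0.1, 10.3, 1.5]
grip_width: 0.0325
```

Run:
```python
from h import *
import cv2
T=cam("top");S=cam("side")
a=T[110:260,180:330]; b=S[80:230,150:300]
cv2.imwrite("pics/f.png",np.hstack([cv2.resize(a,(400,400)),cv2.resize(b,(400,400))])[:,:,::-1])
```

```text
(no output)
```

View pics/f.png

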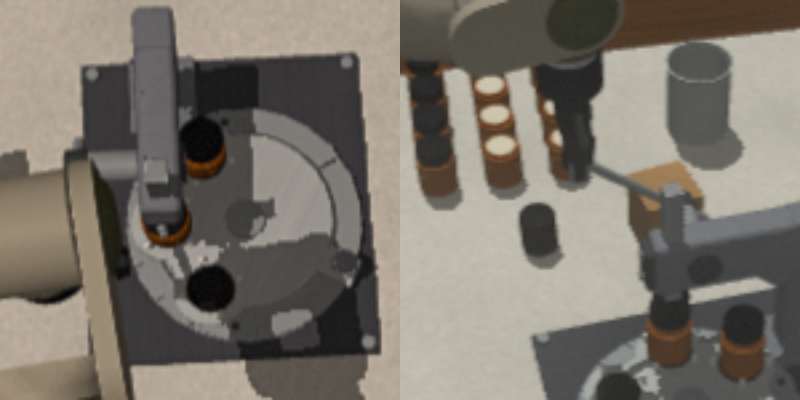

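```bash
python3 -m crank '[0,0,0,0,0.003,0,25,0,0,0,0,0,0,25,0,0,0,0,0,0,25]' 60; python3 -c "
import numpy as np
th=np.radians(np.linspace(40,-28.75,17));x=-.17*np.cos(th);z=.17*np.sin(th)
print(np.round(np.c_[np.diff(x),np.diff(x)*.06,np.diff(z)],4).tolist())"
```

```text
time_s: 10.4
position: [0.4731, 0.2068, 0.3197]
tool_rot: [[-0.063, 0.998, 0.001], [0.998, 0.063, -0.002], [-0.002, 0.001, -1.0]]
ft_force: [-2.4, -6.7, 4.7]
grip_width: 0.031
[[-0.0078, -0.0005, -0.0101], [-0.007, -0.0004, -0.0106], [-0.0062, -0.0004, -0.0111], [-0.0054, -0.0003, -0.0116], [-0.0045, -0.0003, -0.0119], [-0.0036, -0.0002, -0.0122], [-0.0027, -0.0002, -0.0125], [-0.0017, -0.0001, -0.0126], [-0.0008, -0.0, -0.0127], [0.0002, 0.0, -0.0127], [0.0011, 0.0001, -0.0127], [0.0021, 0.0001, -0.0126], [0.003, 0.0002, -0.0124], [0.0039, 0.0002, -0.0121], [0.0048, 0.0003, -0.0118], [0.0057, 0.0003, -0.0114]]
```

```bash
python3 -m crank '[0,0,0,-0.0078,-0.0005,-0.0101,25,0,0,0,-0.007,-0.0004,-0.0106,25,0,0,0,-0.0062,-0.0004,-0.0111,25,0,0,0,-0.0054,-0.0003,-0.0116,25,0,0,0,0,0,0,25]';python3 -m crank '[0,0,0,-0.0045,-0.0003,-0.0119,25,0,0,0,-0.0036,-0.0002,-0.0122,25,0,0,0,-0.0027,-0.0002,-0.0125,25,0,0,0,-0.0017,-0.0001,-0.0126,25,0,0,0,0,0,0,25]'
```

```text
time_s: 10.9
position: [0.4463, 0.2052, 0.2754]
tool_rot: [[-0.064, 0.998, 0.0], [0.998, 0.064, -0.003], [-0.003, -0.0, -1.0]]
ft_force: [-2.9, -6.5, 5.9]
grip_width: 0.0315
time_s: 11.4
position: [0.4353, 0.2045, 0.2264]
tool_rot: [[-0.063, 0.998, 0.003], [0.998, 0.063, -0.002], [-0.002, 0.003, -1.0]]
ft_force: [1.5, -4.8, 6.9]
grip_width: 0.0311
```

```bash
python3 -m crank '[0,0,0,-0.0008,0,-0.0127,25,0,0,0,0.0002,0,-0.0127,25,0,0,0,0.0011,0.0001,-0.0127,25,0,0,0,0.0021,0.0001,-0.0126,25,0,0,0,0,0,0,25]';python3 -m crank '[0,0,0,0.003,0.0002,-0.0124,25,0,0,0,0.0039,0.0002,-0.0121,25,0,0,0,0.0048,0.0003,-0.0118,25,0,0,0,0.0057,0.0003,-0.0114,25,0,0,0,0,0,0,25]';python3 -m crank '[0,0,0,0.001,0,-0.002,25,0,0,0,0,0,0,25]'
```

```text
time_s: 11.9
position: [0.4397, 0.2047, 0.1766]
tool_rot: [[-0.063, 0.998, 0.007], [0.998, 0.063, -0.002], [-0.002, 0.007, -1.0]]
ft_force: [5.9, -5.6, 8.7]
grip_width: 0.0317
time_s: 12.4
position: [0.4586, 0.2059, 0.1297]
tool_rot: [[-0.062, 0.998, 0.01], [0.998, 0.062, -0.001], [-0.001, 0.01, -1.0]]
ft_force: [8.5, -6.9, 12.9]
grip_width: 0.0313
time_s: 12.6
position: [0.4592, 0.2059, 0.1285]
tool_rot: [[-0.062, 0.998, 0.01], [0.998, 0.062, -0.0], [-0.001, 0.01, -1.0]]
ft_force: [5.7, -7.0, 15.3]
grip_width: 0.0311
```

```bash
python3 -m crank '[0,0,0,0.001,0,-0.003,25,0,0,0,0,0,0,25]';python3 -m crank '[0,0,0,0.001,0,-0.003,25,0,0,0,0,0,0,25]'
python3 - <<'E'
from h import *
import cv2
T=cam("top");S=cam("side")
a=T[110:260,180:330]; b=S[80:230,150:300]
cv2.imwrite("pics/g.png",np.hstack([cv2.resize(a,(400,400)),cv2.resize(b,(400,400))])[:,:,::-1])
E
```

```text
time_s: 12.8
position: [0.4605, 0.206, 0.1258]
tool_rot: [[-0.062, 0.998, 0.012], [0.998, 0.063, -0.0], [-0.001, 0.011, -1.0]]
ft_force: [7.1, -6.3, 16.4]
grip_width: 0.0312
time_s: 13.0
position: [0.4627, 0.2061, 0.1235]
tool_rot: [[-0.063, 0.998, 0.015], [0.998, 0.063, 0.0], [-0.001, 0.015, -1.0]]
ft_force: [10.6, -4.8, 19.8]
grip_width: 0.0308
```

View pics/g.png

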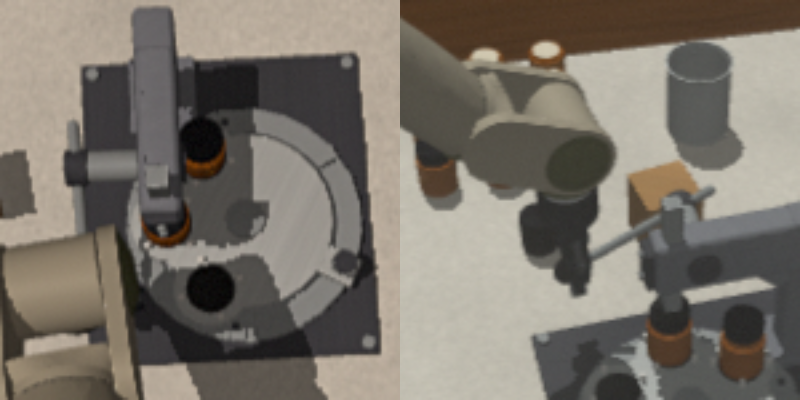

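```bash
python3 -m crank '[0,0,0,-0.003,0,0.008,25,0,0,0,-0.0057,-0.0003,0.0114,25,0,0,0,-0.0048,-0.0003,0.0118,25,0,0,0,-0.0039,-0.0002,0.0121,25,0,0,0,-0.003,-0.0002,0.0124,25,0,0,0,-0.0021,-0.0001,0.0126,25,0,0,0,-0.0011,-0.0001,0.0127,25,0,0,0,-0.0002,0,0.0127,25,0,0,0,0.0008,0,0.0127,25,0,0,0,0.0017,0.0001,0.0126,25,0,0,0,0.0027,0.0002,0.0125,25,0,0,0,0.0036,0.0002,0.0122,25,0,0,0,0.0045,0.0003,0.0119,25,0,0,0,0.0054,0.0003,0.0116,25,0,0,0,0.0062,0.0004,0.0111,25,0,0,0,0.007,0.0004,0.0106,25,0,0,0,0.0078,0.0005,0.0101,25,0,0,0,0,0,0,25]'; python3 -m crank '[0,0,0,0,0,0,60,0,0,0,0,0,0,100,0,0,0,0,0,0,100,0,0,0,0,0,0,100,0,0,0,-0.03,0,0,100,0,0,0,-0.03,0,0,100,0,0,0,-0.04,0,0,100,0,0,0,0,0,0,100]'
python3 - <<'E'
from h import *
import cv2
T=cam("top");S=cam("side")
a=T[110:260,180:330]; b=S[80:230,180:330]
cv2.imwrite("pics/i.png",np.hstack([cv2.resize(a,(400,400)),cv2.resize(b,(400,400))])[:,:,::-1])
E
```

```text
time_s: 14.9
position: [0.4665, 0.2062, 0.3147]
tool_rot: [[-0.066, 0.998, -0.025], [0.998, 0.065, -0.008], [-0.006, -0.025, -1.0]]
ft_force: [-30.1, -8.0, -11.3]
grip_width: 0.0309
time_s: 15.7
position: [0.3704, 0.2079, 0.3197]
tool_rot: [[-0.065, 0.998, 0.001], [0.998, 0.065, 0.0], [0.0, 0.001, -1.0]]
ft_force: [-0.5, -0.5, -0.3]
grip_width: 0.0856
```

View pics/i.png

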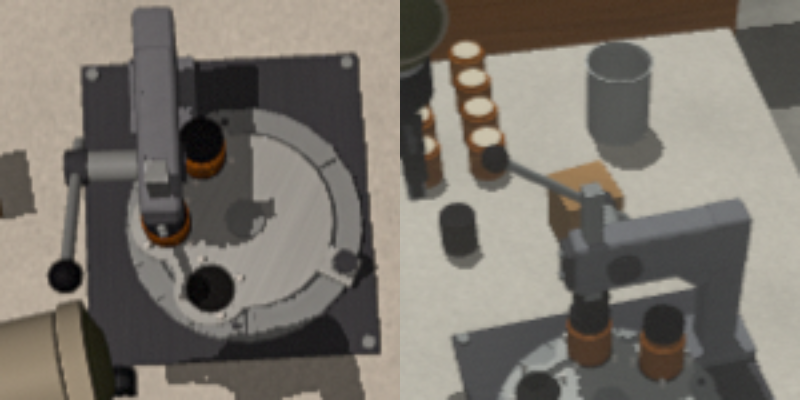

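```bash
python3 -m crank '[0,0,-0.122,0.0153,-0.0294,-0.004,100,0,0,-0.122,0.0153,-0.0294,-0.004,100,0,0,-0.122,0.0153,-0.0294,-0.004,100,0,0,-0.122,0.0153,-0.0294,-0.004,100,0,0,-0.122,0.0153,-0.0294,-0.004,100,0,0,-0.122,0.0153,-0.0294,-0.004,100,0,0,-0.122,0.0153,-0.0294,-0.004,100,0,0,-0.122,0.0153,-0.0294,-0.004,100,0,0,-0.122,0.0153,-0.0294,-0.004,100,0,0,-0.122,0.0153,-0.0294,-0.004,100,0,0,0,0,0,-0.04,100,0,0,0,0,0,-0.04,100,0,0,0,0,0,-0.03,100,0,0,0,0,0,0,100]' 20
```

```text
time_s: 17.2
position: [0.5259, -0.0864, 0.165]
tool_rot: [[0.916, 0.402, -0.007], [0.402, -0.916, 0.003], [-0.005, -0.006, -1.0]]
ft_force: [0.7, -0.3, 0.8]
grip_width: 0.0852
```

```bash
python3 -m crank '[0,0,0,-0.0025,0,-0.03,100,0,0,0,0,0,-0.03,100,0,0,0,0,0,-0.021,100,0,0,0,0,0,0,60,0,0,0,0,0,0,45,0,0,0,0,0,0,30,0,0,0,0,0,0,20,0,0,0,0,0,0,20]' 20; python3 -m crank '[0,0,0,0,0,0,15,0,0,0,0,0,0,15,0,0,0,0,0,0,15]' 50; python3 -m crank '[0,0,0,0,0,0.004,15,0,0,0,0,0,0.005,15,0,0,0,0,0,0.005,15,0,0,0,0,0,0,15]'
```

```text
time_s: 18.0
position: [0.5234, -0.0874, 0.0895]
tool_rot: [[0.915, 0.404, -0.002], [0.404, -0.915, -0.003], [-0.003, 0.002, -1.0]]
ft_force: [-10.3, -6.0, 10.3]
grip_width: 0.0267
time_s: 18.3
position: [0.5234, -0.0874, 0.0896]
tool_rot: [[0.915, 0.403, -0.001], [0.403, -0.915, -0.003], [-0.002, 0.002, -1.0]]
ft_force: [-11.0, -7.1, 11.1]
grip_width: 0.0259
time_s: 18.7
position: [0.5233, -0.0873, 0.102]
tool_rot: [[0.915, 0.403, -0.003], [0.403, -0.915, -0.002], [-0.003, 0.001, -1.0]]
ft_force: [-4.1, -7.9, -9.2]
grip_width: 0.026
```

```bash
python3 -m crank '[0,0,0,0,0,0.0015,15,0,0,0,0,0,0,15,0,0,0.05,0.0062,-0.0028,0,15,0,0,0.0547,0.0063,-0.0026,0,15,0,0,0,0,0,0,15]'; python3 -m crank '[0,0,0.1047,0.013,-0.0041,0,15,0,0,0.1047,0.0133,-0.0027,0,15,0,0,0.1047,0.0135,-0.0013,0,15,0,0,0.1047,0.0136,0.0001,0,15,0,0,0.1047,0.0135,0.0015,0,15,0,0,0.1047,0.0133,0.0029,0,15,0,0,0.1047,0.0129,0.0043,0,15,0,0,0.1047,0.0124,0.0056,0,15,0,0,0,0,0,0,15]'; python3 -m crank '[0,0,0,0,0,-0.003,15,0,0,0,0,0,-0.002,15,0,0,0,0,0,0,15]'
```

```text
time_s: 19.2
position: [0.5364, -0.0928, 0.1029]
tool_rot: [[0.867, 0.498, -0.002], [0.498, -0.867, -0.002], [-0.003, 0.0, -1.0]]
ft_force: [-3.0, -7.0, -8.8]
grip_width: 0.0258
time_s: 20.1
position: [0.642, -0.0842, 0.1021]
tool_rot: [[0.21, 0.978, -0.003], [0.978, -0.21, 0.001], [0.001, -0.003, -1.0]]
ft_force: [-2.9, 1.6, -9.3]
grip_width: 0.0258
time_s: 20.4
position: [0.6413, -0.0846, 0.0992]
tool_rot: [[0.214, 0.977, -0.001], [0.977, -0.214, 0.001], [0.001, -0.001, -1.0]]
ft_force: [-5.5, 6.7, -0.2]
grip_width: 0.0259
```

```bash
python3 -m crank '[0,0,0.035,0.0038,0.002,0,15,0,0,0.035,0.0038,0.0021,0,15,0,0,0,0,0,0,15]'; python3 -m crank '[0,0,0.012,0.0013,0.0008,0,15,0,0,0,0,0,0,15]';python3 -m crank '[0,0,0.01,0.0011,0.0006,0,15,0,0,0,0,0,0,15]'
```

```text
time_s: 20.7
position: [0.6486, -0.0803, 0.0979]
tool_rot: [[0.144, 0.99, -0.003], [0.99, -0.144, 0.002], [0.002, -0.003, -1.0]]
ft_force: [-3.8, 5.0, -7.0]
grip_width: 0.0261
time_s: 20.9
position: [0.6497, -0.0796, 0.0978]
tool_rot: [[0.134, 0.991, -0.003], [0.991, -0.134, 0.002], [0.002, -0.003, -1.0]]
ft_force: [-3.5, 5.6, -7.7]
grip_width: 0.0256
time_s: 21.1
position: [0.6507, -0.079, 0.0978]
tool_rot: [[0.124, 0.992, -0.003], [0.992, -0.124, 0.002], [0.002, -0.004, -1.0]]
ft_force: [-5.1, 6.0, -7.4]
grip_width: 0.0256
```

Force dropped onto the gripper again: pin over the notch. Lower.

```bash
python3 -m crank '[0,0,0,0,0,-0.003,15,0,0,0,0,0,0,15]';python3 -m crank '[0,0,0,0,0,-0.003,15,0,0,0,0,0,-0.002,15,0,0,0,0,0,0,15]'
```

```text
time_s: 21.3
position: [0.6507, -0.079, 0.0947]
tool_rot: [[0.124, 0.992, -0.003], [0.992, -0.124, 0.002], [0.002, -0.004, -1.0]]
ft_force: [-4.5, 5.2, -7.1]
grip_width: 0.0261
time_s: 21.6
position: [0.6507, -0.079, 0.0901]
tool_rot: [[0.124, 0.992, -0.003], [0.992, -0.124, 0.002], [0.002, -0.003, -1.0]]
ft_force: [-5.8, 5.9, -4.6]
grip_width: 0.0257
```

```bash
python3 -m crank '[0,0,0,0,0,0,60,0,0,0,0,0,0,100,0,0,0,0,0,0,100,0,0,0,0,0,0.04,100,0,0,0,0,0,0.05,100,0,0,0,0,0,0.05,100,0,0,0,0,0,0.05,100,0,0,0,0,0,0.04,100,0,0,0,0,0,0,100]'; python3 -m crank '[0,0,0,-0.04,0,0,100,0,0,0,-0.04,0,0,100,0,0,0,-0.04,0,0,100,0,0,0,-0.04,0,0,100,0,0,0,-0.04,0,0,100,0,0,0,-0.04,0,0,100,0,0,0.024,-0.0048,0.0358,0,100,0,0,0.024,-0.0048,0.0358,0,100,0,0,0.024,-0.0048,0.0358,0,100,0,0,0.024,-0.0048,0.0358,0,100,0,0,0.024,-0.0048,0.0358,0,100,0,0,0.024,-0.0048,0.0358,0,100,0,0,0.024,-0.0048,0.0358,0,100,0,0,0.024,-0.0048,0.0358,0,100,0,0,0,0,0,0,100]'
python3 - <<'E'
from h import *
import cv2
T=cam("top");S=cam("side")
a=T[110:280,190:400]; b=S[130:380,180:350]
cv2.imwrite("pics/j.png",np.hstack([cv2.resize(a,(494,400),interpolation=2),cv2.resize(b,(272,400),interpolation=2)])[:,:,::-1])
E
```

```text
time_s: 22.5
position: [0.6532, -0.0804, 0.3278]
tool_rot: [[0.122, 0.992, 0.013], [0.992, -0.122, -0.004], [-0.003, 0.013, -1.0]]
ft_force: [0.6, 0.5, 0.6]
grip_width: 0.0853
time_s: 24.0
position: [0.373, 0.2093, 0.3201]
tool_rot: [[-0.074, 0.997, 0.001], [0.997, 0.074, 0.001], [0.001, 0.001, -1.0]]
ft_force: [0.4, -0.8, -0.8]
grip_width: 0.0851
```

View pics/j.png

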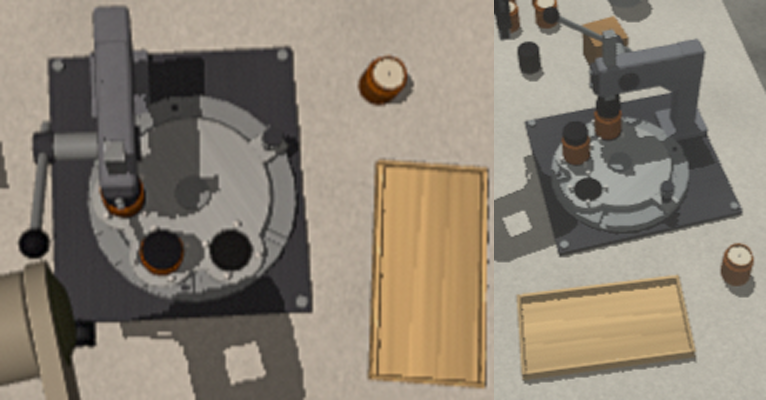

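```bash
python3 -m crank '[0,0,0.005,0.025,-0.001,0,100,0,0,0.004,0.025,-0.001,0,100,0,0,0,0.025,0,0,100,0,0,0,0.025,0,0,100,0,0,0,0,0,0,60,0,0,0,0,0,0,50,0,0,0,0,0,0,45,0,0,0,0,0,0,30,0,0,0,0,0,0,30,0,0,0,0,0,0,25]' 20;python3 -m crank '[0,0,0,0,0,0,25,0,0,0,0,0,0,25,0,0,0,0,0,0,25]' 60;python3 -m crank '[0,0,0,-0.0078,-0.0005,-0.0101,25,0,0,0,-0.007,-0.0004,-0.0106,25,0,0,0,-0.0062,-0.0004,-0.0111,25,0,0,0,-0.0054,-0.0003,-0.0116,25,0,0,0,0,0,0,25]';python3 -m crank '[0,0,0,-0.0045,-0.0003,-0.0119,25,0,0,0,-0.0036,-0.0002,-0.0122,25,0,0,0,-0.0027,-0.0002,-0.0125,25,0,0,0,-0.0017,-0.0001,-0.0126,25,0,0,0,0,0,0,25]'
```

```text
time_s: 25.1
position: [0.473, 0.2065, 0.3212]
tool_rot: [[-0.081, 0.997, 0.002], [0.997, 0.081, 0.005], [0.005, 0.002, -1.0]]
ft_force: [-1.1, 10.8, 2.2]
grip_width: 0.0326
time_s: 25.4
position: [0.473, 0.2065, 0.3214]
tool_rot: [[-0.081, 0.997, 0.002], [0.997, 0.081, 0.005], [0.004, 0.002, -1.0]]
ft_force: [-1.3, 11.1, 2.9]
grip_width: 0.0311
time_s: 25.9
position: [0.4456, 0.2048, 0.2773]
tool_rot: [[-0.081, 0.997, -0.0], [0.997, 0.081, 0.004], [0.004, 0.0, -1.0]]
ft_force: [-5.5, 10.5, 7.5]
grip_width: 0.0313
time_s: 26.4
position: [0.4347, 0.2041, 0.2282]
tool_rot: [[-0.08, 0.997, 0.003], [0.997, 0.08, 0.005], [0.005, 0.003, -1.0]]
ft_force: [-1.6, 11.6, 6.7]
grip_width: 0.0316
```

```bash
python3 -m crank '[0,0,0,-0.0008,0,-0.0127,25,0,0,0,0.0002,0,-0.0127,25,0,0,0,0.0011,0.0001,-0.0127,25,0,0,0,0.0021,0.0001,-0.0126,25,0,0,0,0,0,0,25]';python3 -m crank '[0,0,0,0.003,0.0002,-0.0124,25,0,0,0,0.0039,0.0002,-0.0121,25,0,0,0,0.0048,0.0003,-0.0118,25,0,0,0,0.0057,0.0003,-0.0114,25,0,0,0,0,0,0,25]';python3 -m crank '[0,0,0,0.003,0,-0.005,25,0,0,0,0.002,0,-0.005,25,0,0,0,0,0,0,25,0,0,0,0,0,0,25]'
```

```text
time_s: 26.9
position: [0.4375, 0.2044, 0.1778]
tool_rot: [[-0.079, 0.997, 0.003], [0.997, 0.079, 0.005], [0.005, 0.003, -1.0]]
ft_force: [-3.0, 11.7, 8.8]
grip_width: 0.0315
time_s: 27.4
position: [0.4581, 0.2058, 0.1316]
tool_rot: [[-0.079, 0.997, 0.01], [0.997, 0.079, 0.006], [0.005, 0.011, -1.0]]
ft_force: [5.5, 13.2, 13.5]
grip_width: 0.0312
time_s: 27.8
position: [0.4626, 0.206, 0.1229]
tool_rot: [[-0.079, 0.997, 0.011], [0.997, 0.079, 0.007], [0.006, 0.012, -1.0]]
ft_force: [2.5, 14.1, 19.0]
grip_width: 0.0312
```

```bash
python3 -m crank '[0,0,0,-0.005,0,0.005,25,0,0,0,-0.0057,-0.0003,0.0114,25,0,0,0,-0.0048,-0.0003,0.0118,25,0,0,0,-0.0039,-0.0002,0.0121,25,0,0,0,-0.003,-0.0002,0.0124,25,0,0,0,-0.0021,-0.0001,0.0126,25,0,0,0,-0.0011,-0.0001,0.0127,25,0,0,0,-0.0002,0,0.0127,25,0,0,0,0.0008,0,0.0127,25,0,0,0,0.0017,0.0001,0.0126,25,0,0,0,0.0027,0.0002,0.0125,25,0,0,0,0.0036,0.0002,0.0122,25,0,0,0,0.0045,0.0003,0.0119,25,0,0,0,0.0054,0.0003,0.0116,25,0,0,0,0.0062,0.0004,0.0111,25,0,0,0,0.007,0.0004,0.0106,25,0,0,0,0.0055,0.0005,0.007,25,0,0,0,0,0,0,25]'; python3 -m crank '[0,0,0,0,0,0,60,0,0,0,0,0,0,100,0,0,0,0,0,0,100,0,0,0,0,0,0,100,0,0,0,-0.03,0,0,100,0,0,0,-0.03,0,0,100,0,0,0,-0.04,0,0,100,0,0,0,0,0,0,100]'
cat > lid.py <<'E'
from h import *
import cv2,sys
T=cam("top");S=cam("side")
def dark(I,roi,thr=40):
    x0,x1,y0,y1=roi; m=(I[y0:y1,x0:x1].max(2)<thr).astype(np.uint8); n,l,st,c=cv2.connectedComponentsWithStats(m)
    return [(st[i][:4]+[x0,y0,0,0],st[i][4],c[i]+[x0,y0]) for i in range(1,n) if st[i][4]>25]
C=np.array([.580,.028])
for a in map(float,sys.argv[1:]):
    p=C+.095*np.array([np.cos(np.radians(a)),np.sin(np.radians(a))])
    print(a,p,"top px",proj("top",[*p,.13]),"side px home",proj("side",[*p,.126]),"loose",proj("side",[*p,.134]))
    for n,I in (("top",T),("side",S)):
        u,v=proj(n,[*p,.12]); u,v=int(u),int(v)
        for d in dark(I,(u-14,u+15,v-16,v+17)): print(n,d)
E
python3 lid.py 93.5 153.5
```

```text
time_s: 29.6
position: [0.4681, 0.2062, 0.3118]
tool_rot: [[-0.082, 0.997, -0.009], [0.997, 0.082, 0.003], [0.004, -0.008, -1.0]]
ft_force: [-13.1, 8.1, 1.7]
grip_width: 0.0315
time_s: 30.4
position: [0.3681, 0.2046, 0.3128]
tool_rot: [[-0.08, 0.997, 0.0], [0.997, 0.08, 0.0], [0.0, 0.0, -1.0]]
ft_force: [-0.3, 0.4, -0.3]
grip_width: 0.0853
93.5 [0.57420039 0.12282281] top px (np.float64(241.32450413050447), np.float64(187.74184875727457)) side px home (np.float64(250.89498128144373), np.float64(196.27100338318664)) loose (np.float64(250.9093921640204), np.float64(194.67701856285254))
top (array([242, 185,   8,  13]), np.int32(37), array([246.43243243, 192.37837838]))
153.5 [0.49498124 0.07038879] top px (np.float64(258.20946025073124), np.float64(213.74436092987705)) side px home (np.float64(230.51825582031066), np.float64(211.35576178136816)) loose (np.float64(230.4561169161248), np.float64(209.7712652831834))
top (array([251, 208,  17,  16]), np.int32(212), array([258.55188679, 215.59433962]))
```

```bash
python3 -m crank '[0,0,-0.0255,0.0048,-0.0354,0,100,0,0,-0.0255,0.0048,-0.0354,0,100,0,0,-0.0255,0.0048,-0.0354,0,100,0,0,-0.0255,0.0048,-0.0354,0,100,0,0,-0.0255,0.0048,-0.0354,0,100,0,0,-0.0255,0.0048,-0.0354,0,100,0,0,-0.0255,0.0048,-0.0354,0,100,0,0,-0.0255,0.0048,-0.0354,0,100,0,0,0,0.041,0,0,100,0,0,0,0.041,0,0,100,0,0,0,0.041,0,0,100,0,0,0,0.041,0,0,100,0,0,0,0.041,0,0,100,0,0,0,0.041,0,0,100,0,0,0,0,0,-0.05,100,0,0,0,0,0,-0.05,100,0,0,0,0,0,-0.05,100,0,0,0,0,0,0,100,0,0,0,0,0,0,100]' 20
```

```text
time_s: 32.4
position: [0.6569, -0.0792, 0.163]
tool_rot: [[0.125, 0.992, 0.0], [0.992, -0.125, -0.0], [-0.0, 0.0, -1.0]]
ft_force: [0.2, -0.1, 1.1]
grip_width: 0.0854
```

```bash
python3 -m crank '[0,0,0,-0.006,0.001,-0.03,100,0,0,0,0,0,-0.03,100,0,0,0,0,0,-0.018,100,0,0,0,0,0,0,60,0,0,0,0,0,0,45,0,0,0,0,0,0,30,0,0,0,0,0,0,20,0,0,0,0,0,0,20]' 20; python3 -m crank '[0,0,0,0,0,0,15,0,0,0,0,0,0,15,0,0,0,0,0,0,15]' 50; python3 -m crank '[0,0,0,0,0,0.004,15,0,0,0,0,0,0.005,15,0,0,0,0,0,0.005,15,0,0,0,0,0,0,15]'
```

```text
time_s: 33.2
position: [0.6512, -0.0783, 0.0863]
tool_rot: [[0.125, 0.992, 0.004], [0.992, -0.125, -0.002], [-0.001, 0.004, -1.0]]
ft_force: [1.7, -2.4, 6.8]
grip_width: 0.027
time_s: 33.5
position: [0.6512, -0.0783, 0.0864]
tool_rot: [[0.125, 0.992, 0.005], [0.992, -0.125, -0.002], [-0.001, 0.005, -1.0]]
ft_force: [-0.3, -2.8, 7.5]
grip_width: 0.0261
time_s: 33.9
position: [0.6506, -0.0786, 0.0983]
tool_rot: [[0.125, 0.992, 0.002], [0.992, -0.125, -0.002], [-0.001, 0.002, -1.0]]
ft_force: [5.7, -5.8, -9.9]
grip_width: 0.0263
```

```bash
python3 -m crank '[0,0,0,0,0,0.002,15,0,0,0,0,0,0,15,0,0,0.05,0.0056,0.0039,0,15,0,0,0.0547,0.0053,0.0042,0,15,0,0,0,0,0,0,15]'; python3 -m crank '[0,0,0.1047,0.01,0.0092,0,15,0,0,0.1047,0.009,0.0102,0,15,0,0,0.1047,0.0079,0.0111,0,15,0,0,0.1047,0.0067,0.0118,0,15,0,0,0.1047,0.0054,0.0125,0,15,0,0,0.1047,0.0041,0.013,0,15,0,0,0.1047,0.0027,0.0133,0,15,0,0,0.1047,0.0013,0.0135,0,15,0,0,0,0,0,0,15]'; python3 -m crank '[0,0,0,0,0,-0.003,15,0,0,0,0,0,-0.002,15,0,0,0,0,0,0,15]'
```

```text
time_s: 34.4
position: [0.6619, -0.0702, 0.0994]
tool_rot: [[0.019, 1.0, 0.001], [1.0, -0.019, -0.001], [-0.001, 0.001, -1.0]]
ft_force: [6.1, -7.1, -9.5]
grip_width: 0.0258
time_s: 35.3
position: [0.7083, 0.0266, 0.0989]
tool_rot: [[-0.733, 0.681, -0.0], [0.681, 0.733, 0.0], [0.0, 0.0, -1.0]]
ft_force: [5.7, -2.3, -9.1]
grip_width: 0.0263
time_s: 35.6
position: [0.7083, 0.0254, 0.0959]
tool_rot: [[-0.729, 0.684, 0.001], [0.684, 0.729, 0.001], [-0.001, 0.001, -1.0]]
ft_force: [2.3, 0.6, 0.7]
grip_width: 0.026
```

```bash
python3 -m crank '[0,0,0.03,0,0.0038,0,15,0,0,0.03,0,0.0038,0,15,0,0,0,0,0,0,15]'; python3 -m crank '[0,0,0.01,0,0.0013,0,15,0,0,0,0,0,0,15]';python3 -m crank '[0,0,0.01,0,0.0013,0,15,0,0,0,0,0,0,15]'
```

```text
time_s: 35.9
position: [0.7083, 0.0329, 0.0944]
tool_rot: [[-0.77, 0.638, 0.0], [0.638, 0.77, -0.0], [-0.0, 0.0, -1.0]]
ft_force: [6.6, -0.1, -8.3]
grip_width: 0.0261
time_s: 36.1
position: [0.7082, 0.0339, 0.0943]
tool_rot: [[-0.776, 0.631, 0.0], [0.631, 0.776, -0.0], [-0.0, -0.0, -1.0]]
ft_force: [6.5, -0.3, -7.1]
grip_width: 0.0262
time_s: 36.3
position: [0.7082, 0.0352, 0.0942]
tool_rot: [[-0.782, 0.623, -0.0], [0.623, 0.782, -0.0], [-0.0, -0.0, -1.0]]
ft_force: [6.3, -0.2, -7.7]
grip_width: 0.0262
```

```bash
python3 -m crank '[0,0,0,0,0,-0.003,15,0,0,0,0,0,0,15]';python3 -m crank '[0,0,0,0,0,-0.003,15,0,0,0,0,0,-0.002,15,0,0,0,0,0,0,15]'
```

```text
time_s: 36.5
position: [0.7082, 0.0352, 0.0911]
tool_rot: [[-0.782, 0.623, -0.0], [0.623, 0.782, -0.0], [-0.0, -0.0, -1.0]]
ft_force: [6.2, 0.1, -7.1]
grip_width: 0.0262
time_s: 36.8
position: [0.7082, 0.0352, 0.0868]
tool_rot: [[-0.782, 0.623, 0.0], [0.623, 0.782, -0.0], [-0.0, 0.0, -1.0]]
ft_force: [5.9, -1.4, -4.5]
grip_width: 0.0265
```

```bash
python3 -m crank '[0,0,0,0,0,0,60,0,0,0,0,0,0,100,0,0,0,0,0,0,100,0,0,0,0,0,0.04,100,0,0,0,0,0,0.05,100,0,0,0,0,0,0.05,100,0,0,0,0,0,0.05,100,0,0,0,0,0,0.03,100,0,0,-0.14,-0.02,-0.04,0,100,0,0,-0.14,-0.03,-0.04,0,100,0,0,-0.14,-0.04,-0.02,0,100,0,0,-0.14,-0.04,0,0,100,0,0,-0.14,-0.04,0,0,100,0,0,-0.14,-0.04,0,0,100,0,0,-0.14,-0.04,0,0,100,0,0,-0.14,-0.04,0,0,100,0,0,-0.14,-0.04,0,0,100,0,0,0,0,0,0,100]'; python3 -m crank '[0,0,-0.143,0,0.03,0,100,0,0,-0.143,0,0.036,0,100,0,0,-0.143,0,0.036,0,100,0,0,-0.143,0,0.036,0,100,0,0,-0.143,0,0.036,0,100,0,0,-0.143,0,0.036,0,100,0,0,-0.143,0,0.036,0,100,0,0,-0.143,0,0.03,0,100,0,0,0,0,0,0,100]'
python3 lid.py 153.5 213.5; sed -i 's/for p in \[(94.*/for p in []]/' m1.py
python3 - <<'E'
from h import *
import cv2
T=cam("top");S=cam("side")
a=T[170:285,210:410]; b=S[150:290,180:350]
cv2.imwrite("pics/k.png",np.hstack([cv2.resize(a,(400,230),interpolation=2),cv2.resize(b[:,:],(279,230),interpolation=2)])[:,:,::-1])
cv2.imwrite("pics/l.png",cv2.resize(S[180:270,200:320],(720,540),interpolation=2)[:,:,::-1])
E
```

```text
time_s: 38.6
position: [0.3744, -0.0638, 0.3078]
tool_rot: [[0.359, 0.933, 0.0], [0.933, -0.359, -0.0], [-0.0, 0.0, -1.0]]
ft_force: [0.4, -1.1, 0.3]
grip_width: 0.0855
time_s: 39.5
position: [0.3786, 0.1972, 0.3072]
tool_rot: [[0.992, 0.13, -0.0], [0.13, -0.992, 0.001], [-0.0, -0.001, -1.0]]
ft_force: [0.0, -0.5, -0.1]
grip_width: 0.0856
153.5 [0.49498124 0.07038879] top px (np.float64(258.20946025073124), np.float64(213.74436092987705)) side px home (np.float64(230.51825582031066), np.float64(211.35576178136816)) loose (np.float64(230.4561169161248), np.float64(209.7712652831834))
top (array([250, 208,  17,  16]), np.int32(211), array([258.09478673, 215.47393365]))
213.5 [ 0.50078085 -0.02443401] top px (np.float64(289.6331849693259), np.float64(212.18057924057698)) side px home (np.float64(237.5425958428146), np.float64(233.50467798031988)) loose (np.float64(237.50552569758844), np.float64(231.9419803487542))
top (array([282, 206,  17,  17]), np.int32(209), array([289.64593301, 213.96172249]))
```

View pics/l.png

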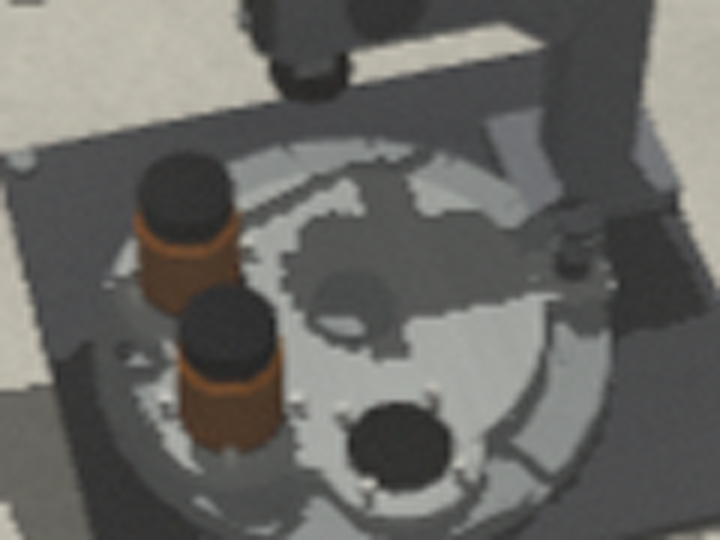

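View pics/k.png

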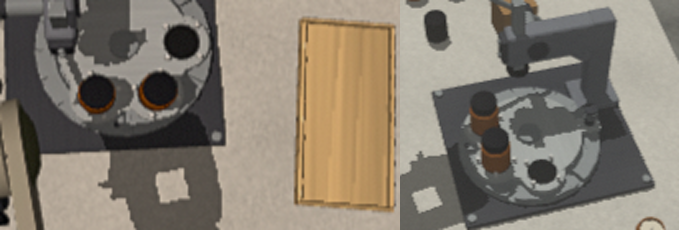

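Run:
```python
from h import *
import cv2
I=cam("side");T=cam("top"); O=cv2.imread("pics/side0.png")[:,:,::-1]
C=np.array([.580,.028]); o=ray("side",(255,193))[0]
for name,img,a in (("j2 before",O,33.5),("j3 before",O,-26.5),("j2 now",I,213.5),("j3 now",I,153.5)):
    p=C+.095*np.array([np.cos(np.radians(a)),np.sin(np.radians(a))]); d=(p-o[:2])/np.linalg.norm(p-o[:2])
    u=int(round(proj("side",[*p,.09])[0]))
    print(name,"u",u,"pred lid top edge loose %.1f home %.1f"%tuple(proj("side",[*(p+.0265*d),z])[1] for z in (.134,.126)),
     "lid bottom loose %.1f home %.1f"%tuple(proj("side",[*(p-.0265*d),z])[1] for z in (.114,.106)),"shoulder %.1f bottom %.1f"%(proj("side",[*(p-.0295*d),.102])[1],proj("side",[*(p-.0295*d),.046])[1]))
    v=int(proj("side",[*p,.09])[1]); print([(r,*img[r,u-1:u+2].mean(0).astype(int).tolist()) for r in range(v-16,v+16)])
```

```text
j2 before u 278 pred lid top edge loose 194.3 home 195.9 lid bottom loose 210.1 home 211.6 shoulder 213.1 bottom 223.6
[(192, 74, 74, 76), (193, 70, 71, 72), (194, 53, 53, 53), (195, 41, 40, 39), (196, 40, 40, 39), (197, 40, 40, 39), (198, 39, 39, 38), (199, 39, 38, 38), (200, 39, 38, 37), (201, 40, 40, 39), (202, 40, 39, 39), (203, 40, 39, 39), (204, 38, 39, 38), (205, 39, 38, 39), (206, 39, 40, 39), (207, 39, 39, 38), (208, 42, 40, 38), (209, 56, 46, 39), (210, 81, 59, 42), (211, 98, 67, 43), (212, 101, 70, 44), (213, 78, 57, 42), (214, 76, 56, 41), (215, 76, 55, 40), (216, 76, 55, 40), (217, 76, 55, 40), (218, 76, 55, 40), (219, 75, 55, 38), (220, 75, 56, 41), (221, 76, 58, 45), (222, 82, 74, 67), (223, 90, 90, 87)]
j3 before u 286 pred lid top edge loose 215.2 home 216.8 lid bottom loose 231.8 home 233.3 shoulder 234.8 bottom 245.2
[(213, 78, 68, 58), (214, 77, 67, 59), (215, 66, 57, 49), (216, 46, 45, 46), (217, 47, 46, 47), (218, 46, 45, 45), (219, 48, 47, 47), (220, 46, 45, 46), (221, 46, 45, 46), (222, 47, 47, 46), (223, 46, 47, 46), (224, 47, 47, 47), (225, 46, 46, 46), (226
[... 1111 characters left out ...]
edge loose 203.7 home 205.3 lid bottom loose 219.9 home 221.5 shoulder 222.9 bottom 233.4
[(202, 75, 76, 77), (203, 74, 75, 76), (204, 73, 74, 75), (205, 59, 60, 60), (206, 51, 52, 50), (207, 51, 51, 50), (208, 52, 51, 51), (209, 52, 50, 50), (210, 52, 52, 51), (211, 51, 49, 50), (212, 51, 50, 50), (213, 53, 52, 50), (214, 52, 51, 51), (215, 52, 51, 51), (216, 52, 49, 49), (217, 47, 46, 45), (218, 45, 44, 42), (219, 44, 44, 41), (220, 60, 49, 42), (221, 102, 71, 48), (222, 103, 73, 49), (223, 77, 58, 44), (224, 79, 59, 43), (225, 78, 57, 43), (226, 79, 59, 44), (227, 79, 59, 45), (228, 77, 58, 44), (229, 68, 55, 46), (230, 61, 53, 46), (231, 55, 50, 46), (232, 51, 49, 48), (233, 52, 51, 51)]
```

```bash
sed -n '/tray wood/,$p' m1.py > /tmp/t.py; (echo 'from h import *
import cv2
np.set_printoptions(precision=4,suppress=True)
T=cam("top");S=cam("side")'; cat /tmp/t.py) > tray.py; python3 tray.py
```

```text
((382.12384033203125, 226.94076538085938), (49.43099594116211, 95.581787109375), 1.005086064338684)
tray [ 0.4722 -0.3368  0.024 ] [ 0.316  -0.2473  0.024 ] [ 0.6295 -0.2641  0.024 ] [ 0.6285 -0.43    0.024 ] [ 0.3149 -0.4059  0.024 ] [np.float64(0.15863488365650666), np.float64(0.31395889197419985), np.float64(0.1660014614372716), np.float64(0.3144622446438148)]
tray side [array([ 0.6337, -0.278 ,  0.024 ]), array([ 0.6166, -0.4344,  0.024 ]), array([ 0.3186, -0.4041,  0.024 ]), array([ 0.329 , -0.2552,  0.024 ])]
```

```bash
python3 -m crank '[0,0,-0.01,0,-0.037,0,100,0,0,-0.01,0,-0.037,0,100,0,0,-0.01,0,-0.037,0,100,0,0,-0.01,0,-0.037,0,100,0,0,-0.01,0,-0.037,0,100,0,0,-0.01,0,-0.037,0,100,0,0,-0.01,0.041,0,-0.02,100,0,0,0,0.041,0,-0.04,100,0,0,0,0.04,0,-0.04,100,0,0,0,0,0,0,100,0,0,0,0,0,0,100]' 20
```

```text
time_s: 41.0
position: [0.4908, -0.0278, 0.2163]
tool_rot: [[0.998, 0.06, -0.002], [0.06, -0.998, 0.001], [-0.002, -0.001, -1.0]]
ft_force: [0.2, 0.6, 0.3]
grip_width: 0.0854
```

```bash
python3 -m crank '[0,0,0,0.01,0.0034,-0.02,100,0,0,0,0,0,-0.03,100,0,0,0,0,0,-0.03,100,0,0,0,0,0,-0.03,100,0,0,0,0,0,-0.024,100,0,0,0,0,0,0,100]';python3 -m crank '[0,0,0,0,0,0,80,0,0,0,0,0,0,72,0,0,0,0,0,0,68,0,0,0,0,0,0,64,0,0,0,0,0,0,60,0,0,0,0,0,0,55,0,0,0,0,0,0,55]' 20
```

```text
time_s: 41.6
position: [0.4996, -0.0241, 0.0826]
tool_rot: [[0.998, 0.06, -0.002], [0.06, -0.998, 0.001], [-0.002, -0.001, -1.0]]
ft_force: [-0.7, 0.3, 0.7]
grip_width: 0.0854
time_s: 42.3
position: [0.5013, -0.0243, 0.085]
tool_rot: [[0.998, 0.061, 0.003], [0.061, -0.998, -0.001], [0.002, 0.001, -1.0]]
ft_force: [-2.6, -0.6, 8.2]
grip_width: 0.0582
```

```bash
python3 -m crank '[0,0,0,0,0,0,50,0,0,0,0,0,0,50,0,0,0,0,0,0.01,50,0,0,0,0,0,0.02,50,0,0,0,0,0,0.03,50,0,0,0,0,0,0.03,50,0,0,0,0.002,-0.02,0.02,50,0,0,0,0.004,-0.035,0,50,0,0,0,0.004,-0.038,0,50,0,0,0,0.004,-0.038,0,50,0,0,0,0.004,-0.038,0,50,0,0,0,0.004,-0.038,0,50,0,0,0,0.004,-0.038,0,50,0,0,0,0.003,-0.035,0,50,0,0,0,0.003,-0.025,0,50,0,0,0,0,-0.014,0,50,0,0,0,0,0,0,50,0,0,0,0,0,0,50]' 40
```

```text
time_s: 44.1
position: [0.5328, -0.342, 0.1933]
tool_rot: [[0.998, 0.061, -0.0], [0.061, -0.998, 0.001], [-0.0, -0.001, -1.0]]
ft_force: [-1.0, 0.6, -4.3]
grip_width: 0.0581
```

```bash
python3 - <<'E'
from h import *
import cv2
T=cam("top");S=cam("side")
cv2.imwrite("pics/m.png",np.hstack([cv2.resize(T[150:300,240:440],(400,300)),cv2.resize(S[184:384,130:330],(300,300))])[:,:,::-1])
E
python3 tray.py
```

```text
((378.29443359375, 205.378173828125), (41.96451187133789, 52.010345458984375), 4.085616588592529)
tray [ 0.541  -0.3274  0.024 ] [ 0.4583 -0.2488  0.024 ] [ 0.6322 -0.2674  0.024 ] [ 0.6236 -0.4076  0.024 ] [ 0.45   -0.3856  0.024 ] [np.float64(0.1370170606571071), np.float64(0.17492854994054136), np.float64(0.14046483270702967), np.float64(0.1749643505111507)]
tray side [array([ 0.6337, -0.278 ,  0.024 ]), array([ 0.6201, -0.4322,  0.024 ]), array([ 0.3199, -0.4156,  0.024 ]), array([ 0.329 , -0.2552,  0.024 ])]
```

View pics/m.png

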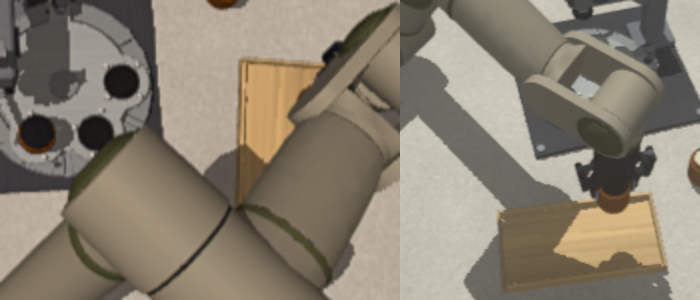

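```bash
python3 -m crank '[0,0,0,0,0,-0.03,50,0,0,0,0,0,-0.03,50,0,0,0,0,0,-0.03,50,0,0,0,0,0,-0.03,50,0,0,0,0,0,-0.018,50,0,0,0,0,0,-0.006,50,0,0,0,0,0,0,50]';python3 -m crank '[0,0,0,0,0,-0.002,50,0,0,0,0,0,0,50]'
```

```text
time_s: 45.0
position: [0.5329, -0.3426, 0.0488]
tool_rot: [[0.998, 0.061, -0.001], [0.061, -0.998, 0.001], [-0.001, -0.001, -1.0]]
ft_force: [0.2, -1.0, -2.2]
grip_width: 0.058
time_s: 45.2
position: [0.5333, -0.3433, 0.048]
tool_rot: [[0.998, 0.061, 0.001], [0.061, -0.998, -0.001], [0.001, 0.001, -1.0]]
ft_force: [0.5, 0.9, -1.4]
grip_width: 0.058
```

```bash
python3 -m crank '[0,0,0,0,0,-0.001,50,0,0,0,0,0,0,50]';python3 -m crank '[0,0,0,0,0,-0.001,50,0,0,0,0,0,0,50]'
```

```text
time_s: 45.4
position: [0.5329, -0.3431, 0.0464]
tool_rot: [[0.998, 0.06, 0.0], [0.06, -0.998, -0.0], [0.0, 0.0, -1.0]]
ft_force: [0.1, 0.2, -1.9]
grip_width: 0.058
time_s: 45.6
position: [0.533, -0.3431, 0.0463]
tool_rot: [[0.998, 0.06, 0.001], [0.06, -0.998, -0.001], [0.001, 0.001, -1.0]]
ft_force: [-2.7, 2.6, 6.3]
grip_width: 0.0581
```

```bash
python3 -m crank '[0,0,0,0,0,0,65,0,0,0,0,0,0,75,0,0,0,0,0,0,85,0,0,0,0,0,0,100,0,0,0,0,0,0,100,0,0,0,0,0,0.03,100,0,0,0,0,0,0.045,100,0,0,0,0,0,0.05,100,0,0,0,0,0,0.05,100,0,0,0,0,0,0,100]' 20; python3 -m crank '[0,0,-0.1,-0.006,0.02,0,100,0,0,-0.105,-0.01,0.03,0,100,0,0,-0.105,-0.01,0.038,0,100,0,0,-0.105,-0.01,0.038,0,100,0,0,-0.105,-0.01,0.038,0,100,0,0,-0.105,-0.01,0.038,0,100,0,0,-0.105,0,0.038,0,100,0,0,-0.105,0,0.038,0,100,0,0,-0.105,0,0.038,0,100,0,0,-0.107,0,0.038,0,100,0,0,0,0,0.03,0,100,0,0,0,0,0.029,0,100,0,0,0,0,0,0,100,0,0,0,0,0,0,100]'
```

```text
time_s: 46.6
position: [0.5345, -0.3444, 0.2277]
tool_rot: [[0.998, 0.061, 0.01], [0.061, -0.998, -0.009], [0.009, 0.01, -1.0]]
ft_force: [0.2, 0.1, 0.3]
grip_width: 0.0852
time_s: 48.0
position: [0.4767, 0.0702, 0.2196]
tool_rot: [[0.553, -0.833, -0.0], [-0.833, -0.553, -0.0], [-0.0, 0.0, -1.0]]
ft_force: [0.2, 0.4, 1.0]
grip_width: 0.0856
```

```bash
python3 -m crank '[0,0,0,0.018,0,-0.02,100,0,0,0,0,0,-0.03,100,0,0,0,0,0,-0.03,100,0,0,0,0,0,-0.03,100,0,0,0,0,0,-0.027,100,0,0,0,0,0,0,100]';python3 -m crank '[0,0,0,0,0,0,80,0,0,0,0,0,0,72,0,0,0,0,0,0,68,0,0,0,0,0,0,64,0,0,0,0,0,0,60,0,0,0,0,0,0,55,0,0,0,0,0,0,55]' 20
```

```text
time_s: 48.6
position: [0.4933, 0.069, 0.0802]
tool_rot: [[0.55, -0.835, -0.006], [-0.835, -0.55, 0.0], [-0.004, 0.005, -1.0]]
ft_force: [0.6, 0.9, 0.9]
grip_width: 0.0856
time_s: 49.3
position: [0.4954, 0.0698, 0.0845]
tool_rot: [[0.552, -0.834, 0.003], [-0.834, -0.552, -0.0], [0.002, -0.002, -1.0]]
ft_force: [-1.7, -0.5, 6.5]
grip_width: 0.0584
```

```bash
python3 -m crank '[0,0,0,0,0,0,50,0,0,0,0,0,0,50,0,0,0,0,0,0.01,50,0,0,0,0,0,0.02,50,0,0,0,0,0,0.03,50,0,0,0,-0.01,0,0.03,50,0,0,0.05,-0.01,-0.02,0.02,50,0,0,0.1,-0.01,-0.035,0,50,0,0,0.1,-0.01,-0.038,0,50,0,0,0.1,-0.01,-0.038,0,50,0,0,0.1,-0.01,-0.038,0,50,0,0,0.1,-0.01,-0.038,0,50,0,0,0.1,-0.01,-0.038,0,50,0,0,0.1,-0.002,-0.038,0,50,0,0,0.1,0,-0.038,0,50,0,0,0.1,0,-0.035,0,50,0,0,0.097,0,-0.03,0,50,0,0,0,0,-0.02,0,50,0,0,0,0,0,0,50,0,0,0,0,0,0,50]' 40; python3 -m crank '[0,0,0,0,0,0,50]'; python3 tray.py|tail -1
```

```text
time_s: 51.3
position: [0.4126, -0.3358, 0.1934]
tool_rot: [[0.998, 0.06, 0.0], [0.06, -0.998, 0.0], [0.0, -0.0, -1.0]]
ft_force: [1.0, 0.3, -2.5]
grip_width: 0.058
time_s: 51.4
position: [0.4129, -0.3351, 0.1934]
tool_rot: [[0.998, 0.061, 0.0], [0.061, -0.998, 0.0], [0.0, -0.0, -1.0]]
ft_force: [-0.3, 0.4, -1.7]
grip_width: 0.0575
tray side [array([ 0.6337, -0.278 ,  0.024 ]), array([ 0.6138, -0.4338,  0.024 ]), array([ 0.3202, -0.4128,  0.024 ]), array([ 0.338 , -0.2538,  0.024 ])]
```

Tray unmoved. Lower the second jar.

```bash
python3 -m crank '[0,0,0,0,0,-0.03,50,0,0,0,0,0,-0.03,50,0,0,0,0,0,-0.03,50,0,0,0,0,0,-0.03,50,0,0,0,0,0,-0.018,50,0,0,0,0,0,-0.007,50,0,0,0,0,0,0,50]';python3 -m crank '[0,0,0,0,0,-0.0015,50,0,0,0,0,0,0,50]';python3 -m crank '[0,0,0,0,0,-0.001,50,0,0,0,0,0,0,50]'
```

```text
time_s: 52.2
position: [0.4129, -0.3356, 0.0478]
tool_rot: [[0.998, 0.061, -0.001], [0.061, -0.998, 0.001], [-0.001, -0.001, -1.0]]
ft_force: [0.0, 0.3, -2.1]
grip_width: 0.0579
time_s: 52.4
position: [0.4132, -0.3363, 0.0474]
tool_rot: [[0.998, 0.061, 0.001], [0.061, -0.998, -0.001], [0.001, 0.002, -1.0]]
ft_force: [0.3, -0.0, -2.4]
grip_width: 0.0578
time_s: 52.6
position: [0.413, -0.3361, 0.0458]
tool_rot: [[0.998, 0.06, 0.0], [0.06, -0.998, -0.001], [0.0, 0.001, -1.0]]
ft_force: [0.8, -0.0, -2.1]
grip_width: 0.058
```

```bash
python3 -m crank '[0,0,0,0,0,-0.001,50,0,0,0,0,0,0,50]'; python3 -m crank '[0,0,0,0,0,0,62,0,0,0,0,0,0,72,0,0,0,0,0,0,85,0,0,0,0,0,0,100,0,0,0,0,0,0,100,0,0,0,0,0,0.03,100,0,0,0,0,0,0.045,100,0,0,0,0,0,0.05,100,0,0,0,0,0,0.05,100,0,0,0,-0.01,0.04,0.03,100,0,0,0,-0.01,0.045,0,100,0,0,0,-0.01,0.045,0,100,0,0,0,-0.01,0.045,0,100,0,0,0,-0.01,0.045,0,100,0,0,0,-0.01,0.045,0,100,0,0,0,0,0.045,0,100,0,0,0,0,0.045,0,100,0,0,0,0,0.045,0,100,0,0,0,0,0.045,0,100]';python3 -m crank '[0,0,0,0,0.04,0,100,0,0,0,0,0.04,0,100,0,0,0,0,0,0,100,0,0,0,0,0,0,100]'
python3 - <<'E'
from h import *
import cv2
T=cam("top");S=cam("side")
cv2.imwrite("pics/n.png",np.hstack([cv2.resize(T[110:300,190:420],(460,380)),cv2.resize(S[104:384,150:360],(300,400))[:380]])[:,:,::-1])
E
```

```text
time_s: 52.8
position: [0.413, -0.3362, 0.0457]
tool_rot: [[0.998, 0.06, 0.001], [0.06, -0.998, -0.001], [0.001, 0.001, -1.0]]
ft_force: [-2.3, 1.9, 9.5]
grip_width: 0.0577
time_s: 54.7
position: [0.3526, 0.11, 0.2491]
tool_rot: [[0.998, 0.06, 0.001], [0.06, -0.998, -0.0], [0.001, 0.0, -1.0]]
ft_force: [1.4, 0.3, -0.2]
grip_width: 0.0851
time_s: 55.1
position: [0.3527, 0.1886, 0.2487]
tool_rot: [[0.998, 0.063, -0.0], [0.063, -0.998, -0.0], [-0.001, 0.0, -1.0]]
ft_force: [-1.1, -0.7, 0.1]
grip_width: 0.0853
```

View pics/n.png

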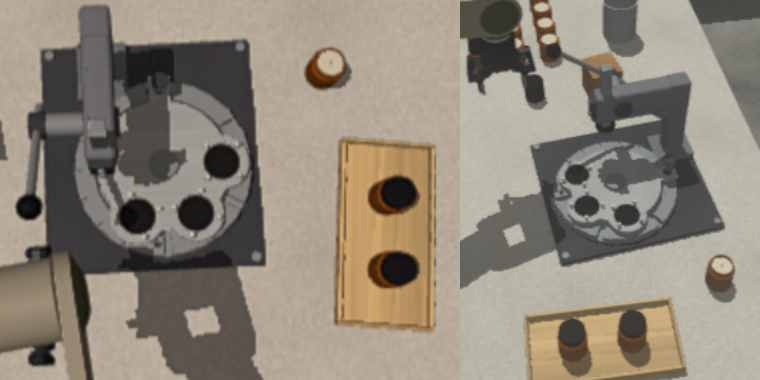

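```bash
python3 -c "
from rig import *
print(close_job())"
```

```text
the job is handed in; nothing more can be done
None
```

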